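# Proof-pull the re-glued handle of a deck drawer and shut the drawer

## Robot

A 6-joint arm with a two-finger parallel gripper is mounted at the origin on the work surface. World frame = base frame: x ahead of the robot, y to its left, z up, the work surface at z = 0. Lengths are in m, angles in rad, forces in N, time in s.
With the tool pointing down it reaches from about 0.35 to 0.975 m from the base axis. Payload 4.9 kg.
Tool frame: the origin (TCP) lies on the front face of the gripper's body, between the roots of the fingers; the fingertips stand 73 mm ahead of it and the grasp point (between the pads) lies 54 mm ahead of it (tip_extent is the distance from the TCP to the fingertips, in m); y points along the fingers, x is the direction in which the jaws open and shut, and the axes are right-handed (so a half turn about y gives the same grasp; the last joint's range is limited). The gripper opens to 85 mm and grips with 20 to 120 N. Pads are 22 mm wide; open, the fingers measure 114 mm over their backs; the gripper's body (76 mm by 85 mm) begins 54 mm behind the grasp point. The pads swing forward as they close: fully open they stand 13 mm farther back than shut.
Start: joints at [1.069, 0.053, 1.613, -0, 1.476, -0.119], TCP at [0.233, 0.58, 0.304] pointing down, gripper open.
Joint ranges: [-3.01, 3.01], [-1.01, 2.22], [0.06, 2.58], [-1.02, 4.17], [0.09, 2.62], [-3.14, 3.14]. Speed limits (rad/s): [2.57, 2.57, 3.14, 3.14, 3.14, 3.14].

## Interface

Orientations are given as a unit quaternion [w, x, y, z].
In Python, from plant import state, grab_frame, camera_info, job_done, tip_extent gives the robot as it stands.
- The arm moves only by the tool carry_out, never from a script. Its argument "rows" is a list that holds one entry, the list of rows, each a list of 7 numbers: the turn, a rotation vector about the world's x, y, z as a fraction of full scale, then the shift along the world's x, y, z as a fraction of full scale, then the finger opening in mm, from 0 to 85.4. A call has 1 to 5 rows; each row shifts and turns the commanded pose from where the row before left it; what a row does not reach is not made up. Full scale, the value 1, is 40 mm for a shift and 4 degrees for a turn. A row lasts 1/10 s, in which the tool goes at most 50 mm and 8.59 degrees, less where a joint would pass 70% of its speed; a pose out of reach is approached as far as the arm can. A call with a number of a shift or a turn outside -1 to 1 is refused whole. A call with a gripper value outside its range is refused whole. The fingers move at their own pace and stop on an object; the grip force is fixed at half the most. Time passes only in rows, so rows that do not move let the fingers close. It gives the time, the measured TCP pose, the force and the opening at its end, in the units of the state.
- state(): the state, without advancing time (a new reading comes with each control period).
- grab_frame(name): name is "scene" or "side" or "wrist"; returns the picture (420x560x3 uint8, blue, green, red); there is no depth.
- camera_info(name): a dict with "intrinsics" (3x3 intrinsics, pixels), "xyz" and "rotation" of the camera in the world; the wrist camera has in their place "tool_from_camera" (4x4, takes a point from camera to tool coordinates, whose origin is the TCP and whose axes are the tool frame's). Camera axes: x right, y down, z forward; pixel columns grow to the right and rows downward; lengths in m; the calibration is good to about 2 mm. A picture is of the moment at which its call begins: read the wrist's pose just before it. camera_info takes no time and is no camera call.
- job_done(): hands the job in, once; it reports no verdict.
The state is a dict: "time": time; "joint_pos": joint angles; "joint_vel": joint speeds; "joint_efforts": joint torques, N m; "tool_pos": TCP position; "tool_rot": TCP orientation; "contact_force": force on the tool from outside, world axes, zero at the start; "ft_torque": the same for the moment, N m; "gripper_width": opening from 0.0 (shut) to 1.0 (fully open).
Only numpy, scipy, OpenCV 4.12 (cv2) and the standard library are available. Lean on these libraries where they do the work, as an engineer would, in place of code of your own. Each camera call takes 0.05 s, during which the arm holds its last target.

## Task

The black handle on the tape deck's drawer has just been re-glued: prove that it holds. Take the handle, draw the drawer straight out as far as it will go and there keep a steady pull of about 15 newtons on the handle for a good second (more than 22 newtons would tear the bond), then push the drawer gently all the way home until it seats in its catch, and let go. Keep off the light bar above it and leave the parts lying around where they are.

Things in the scene. Friction and masses are not known exactly. Their poses are not given: they have to be found in the camera images.
- handle_grip (a point): centre of the black handle bar: 116 mm long (y), 14 mm thick (x), 12 mm deep (z), 30 mm out from the drawer's grey aluminium front (104 x 198 mm), 92 mm clear between its end posts. z points straight out of the front, the way the drawer slides out, and leans 30 degrees from vertical towards the deck's front; y is level; x runs up the slope, towards the light bar
- drawer (a joint): how far the drawer is out, m: 0 = home, grows along z of handle_grip. Starts part open; stops hard somewhere from 50 to 72 mm out, at a hidden adjustable stop that differs from start to start. About 4 N of friction, stays where it is left, about 0.3 kg with handle. A sprung catch resists closing with about 6 N more from 17 to 8 mm out, then draws the drawer in to 0
- handle (a joint): how far the flexible glue bond of the handle is stretched outwards, m, along z of handle_grip: 0 = no pull, 0.25 mm for each newton (15 N = 3.75 mm)
- deck: tape deck lying back in a plywood cradle (base 240 x 300 mm), fixed; origin on the table surface near the middle of the base, z up, front towards -x. Housing face 170 x 250 mm, leaning 30 degrees from level towards -x, its centre 150 mm above the origin; the drawer is in its middle, its front 6 mm proud when shut
- lightbar: white LED bar, 22 mm diameter, 300 mm long, fixed on two thin arms above the deck, parallel to the handle; origin and axes as deck. Its axis lies 95 mm up the slope (x of handle_grip) from the handle bar and 120 mm farther out (z of handle_grip) than the bar of the shut drawer: no room for an upright gripper over the handle
- roller: black pinch roller standing on end, 62 mm diameter, 60 mm high, loose; origin at the centre of its underside. Bystander
- spindle: nickel-plated reel spindle standing on its 72 mm flange, 95 mm high, loose; origin at the centre of its underside. Bystander
- stick: yellow plastic head-cleaning stick lying flat, 165 mm long (along its x), 18 mm wide, 10 mm high, loose; origin on the underside, in the middle of its shaft. Bystander

How it is judged:
On the way:
1. with the drawer out at its stop, the fingers hold a pull of about 15 N (11.2 to 19.6 N) on the handle for 0.8 s (value of joint handle between 0.0028 and 0.0049 m and value of joint drawer above 0.05 m and contact force between the fingers and handle above 0.5 N), for 0.8 s.
At the end, for the whole second after the job is handed in: the drawer is seated in its catch (less than 3 mm out), at rest, and its handle released and unloaded (bond stretched less than 1 mm) (value of joint drawer below 0.003 m and value of joint handle below 0.001 m and velocity of joint drawer below 0.01 m/s); the robot touches nothing.
It fails at once if the pull on the handle exceeds 24 N (bond stretched over 6 mm) (value of joint handle above 0.006 m).
It fails at once if the drawer is slammed (closing faster than 0.4 m/s) (velocity of joint drawer below -0.4 m/s).
It fails at once if the robot presses on the light bar (over 2 N) (contact force between any of the arm, the fingers and lightbar above 2 N).
It fails at once if the roller, spindle or stick is moved by more than 20 mm (distance of any of roller, spindle, stick from where it was at the start of the episode above 0.02 m).
It also fails if it takes over 54 s, if anything falls off the work surface, if the arm or the gripper's body presses on something with over 40 N, if the wrist force passes 120 N, or if a joint passes its speed limit or range.

## Working session

There is one attempt and no reset: what is moved stays moved. The work goes in short steps, Python scripts to look and compute and a tool call to move; the robot and the scene stay as the last step left them, time stands still between calls to the robot, and variables do not carry over. Pictures are saved under pics/ and viewed, and the job is handed in when it is done.

Besides the shell and the picture viewer there is one more tool, called after "Call:" as a command line: name --argument value ..., lists and objects as JSON in quotes. carry_out: Moves the arm, as the interface text tells. Shift numbers are shares of 40 mm and turn numbers shares of 4 degrees, none past 1 either way. Its arguments: {"type":"object","properties":{"rows":{"type":"array"}},"required":["rows"]}

```bash
ls; mkdir -p pics; python3 - <<'E'
from plant import *
import cv2,numpy as np
np.set_printoptions(precision=4,suppress=True)
s=state();print(s)
for n in("scene","side"):
    cv2.imwrite(f"pics/{n}0.png",grab_frame(n)); c=camera_info(n);print(n,c)
print(camera_info("wrist"),tip_extent)
E
```

```text
pics
{'time': 0.0, 'joint_pos': array([ 1.069 ,  0.0533,  1.6143,  0.    ,  1.476 , -0.119 ]), 'joint_vel': array([-0.0008, -0.0002,  0.0009, -0.0001, -0.0016, -0.0008]), 'joint_efforts': array([  0.0004, -39.3679, -37.018 ,  -0.    ,   0.0069,  -0.    ]), 'tool_pos': array([0.2332, 0.5793, 0.3027]), 'tool_rot': array([-0.5857,  0.5863,  0.3951, -0.3964]), 'contact_force': array([ 0.0218,  0.2701, -0.3234]), 'ft_torque': array([-0.0019, -0.0095,  0.0154]), 'gripper_width': 0.9996761878938333}
scene {'intrinsics': array([[494.4185,   0.    , 272.261 ],
       [  0.    , 494.4185, 203.6094],
       [  0.    ,   0.    ,   1.    ]]), 'xyz': array([0.559 , 0.409 , 1.3052]), 'rotation': array([-0.0068,  0.0621,  0.9863, -0.1524])}
side {'intrinsics': array([[493.5374,   0.    , 288.2732],
       [  0.    , 493.5374, 213.1138],
       [  0.    ,   0.    ,   1.    ]]), 'xyz': array([0.1951, 0.2169, 1.308 ]), 'rotation': array([ 0.0858, -0.5029,  0.848 , -0.1437])}
{'intrinsics': array([[327.9094,   0.    , 278.7068],
       [  0.    , 327.9094, 202.7326],
       [  0.    ,   0.    ,   1.    ]]), 'tool_from_camera': array([[ 1.    , -0.001 , -0.0001, -0.0001],
       [-0.0002, -0.3163,  0.9487, -0.0705],
       [-0.001 , -0.9487, -0.3163,  0.0814],
       [ 0.    ,  0.    ,  0.    ,  1.    ]])} 0.0726
```

View pics/scene0.png

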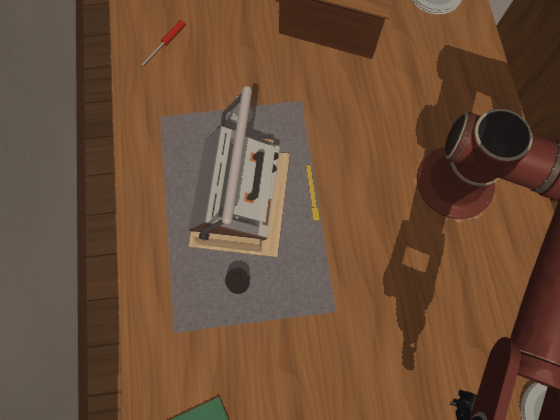

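View pics/side0.png

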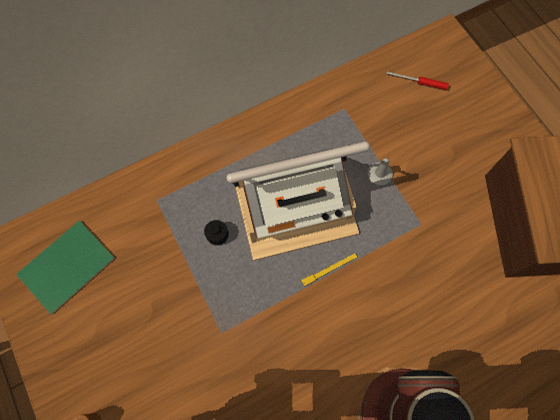

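The scene picture shows the deck near (245,190), its front towards the stick at (313,195). The side picture shows the handle near (302,198), the roller at (216,232) and the spindle at (380,172). I'll enlarge both.

```bash
python3 - <<'E'
import cv2
a=cv2.imread("pics/scene0.png")[80:260,180:340]
cv2.imwrite("pics/scene0c.png",cv2.resize(a,None,fx=3.3,fy=3.3,interpolation=cv2.INTER_CUBIC))
a=cv2.imread("pics/side0.png")[135:265,220:400]
cv2.imwrite("pics/side0c.png",cv2.resize(a,None,fx=4,fy=4,interpolation=cv2.INTER_CUBIC))
E
```

```text
(no output)
```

View pics/scene0c.png

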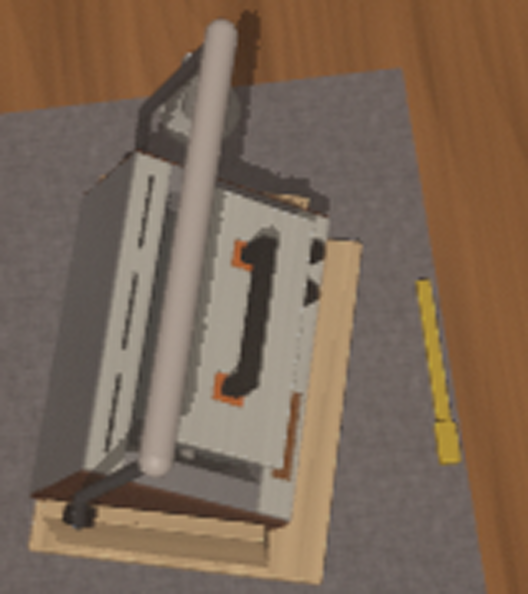

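View pics/side0c.png

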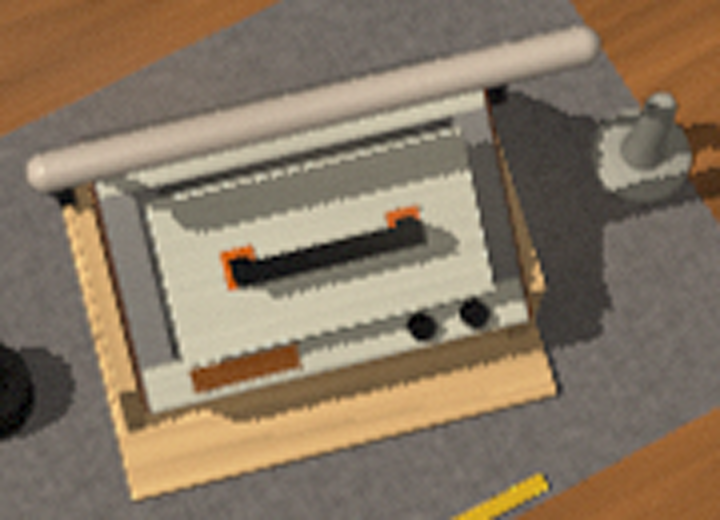

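```bash
cat > h.py <<'E'
import numpy as np,cv2
from plant import *
from scipy.spatial.transform import Rotation as R
np.set_printoptions(precision=4,suppress=True)
def q2R(q): return R.from_quat([q[1],q[2],q[3],q[0]]).as_matrix()
def cam(n,s=None):
    c=camera_info(n);K=c["intrinsics"]
    if n=="wrist":
        s=s or state();T=c["tool_from_camera"];Rt=q2R(s["tool_rot"])
        return K,Rt@T[:3,:3],s["tool_pos"]+Rt@T[:3,3]
    r=c["rotation"]
    return K,(q2R(r) if np.shape(r)==(4,) else np.array(r)),np.array(c["xyz"])
def proj(C,p):
    K,Rm,t=C;q=(np.atleast_2d(p)-t)@Rm;q=q@K.T;return q[:,:2]/q[:,2:]
def ray(C,uv):
    K,Rm,t=C;d=Rm@np.linalg.solve(K,[uv[0],uv[1],1]);return t,d/np.linalg.norm(d)
def tri(obs):
    A=np.zeros((3,3));b=np.zeros(3);
    for C,uv in obs:
        t,d=ray(C,uv);P=np.eye(3)-np.outer(d,d);A+=P;b+=P@t
    x=np.linalg.solve(A,b);return x,[np.linalg.norm(proj(C,x)[0]-uv) for C,uv in obs]
HZ=np.array([-.5,0,.75**.5]);HX=np.array([.75**.5,0,.5]);HY=np.array([0,1.,0])
def deckT(x,y,yaw): return R.from_euler('z',yaw).as_matrix(),np.array([x,y,0])
E
python3 - <<'E'
from h import *
from scipy.optimize import least_squares
S=cam("scene");D=cam("side")
f=lambda p,s,o:(np.array(p)+.5)/s-.5+np.array(o)
sc=lambda p:f(p,3.3,(180,80)); sd=lambda p:f(p,4,(220,135))
# y+ / y- unknown; name by side image left(L)/right(R)
pts={"barL":((154,465),(42,172)),"barR":((221,30),(581,43)),"hL":((240,386),(240,273)),"hR":((264,242),(420,232)),
"baseFL":((322,582),(135,498)),"baseFR":((360,242),(556,393))}
for k,(a,b) in pts.items(): print(k,*tri([(S,sc(a)),(D,sd(b))]))
def model(q):
    Rm,t=deckT(*q[:3]);h=.15*np.array([0,0,1])+HZ*.036;l=h+.095*HX+.12*HZ;hb=h+HZ*q[3]
    P=[l+HY*.145,l-HY*.145,hb+HY*.056,hb-HY*.056]
    return np.array(P)@Rm.T+t
def res(q,fl):
    P=model(q);o=[pts[k] for k in("barL","barR","hL","hR")]
    if fl:P=P[[1,0,3,2]]
    return np.r_[(proj(S,P)-[sc(x[0]) for x in o]).ravel(),(proj(D,P)-[sd(x[1]) for x in o]).ravel()]
b=None
for fl in(0,1):
  for yaw in np.arange(-3,3.2,.5):
    r=least_squares(res,[.5,.4,yaw,.03],args=(fl,),loss="soft_l1")
    if b is None or r.cost<b[0].cost:b=(r,fl)
print(b[0].x,b[0].cost,b[1],res(b[0].x,b[1]).reshape(-1,2),model(b[0].x))
E
```

```text
barL [0.624  0.1266 0.3344] [np.float64(0.6196976701452103), np.float64(0.5895084124783367)]
barR [ 0.5493 -0.1656  0.341 ] [np.float64(0.04709172755777051), np.float64(0.04743804280566713)]
hL [0.566  0.0395 0.2055] [np.float64(0.2814489459454263), np.float64(0.27670060579926875)]
hR [ 0.5362 -0.0668  0.2092] [np.float64(0.256340753235661), np.float64(0.25694837231074935)]
baseFL [0.5211 0.1482 0.017 ] [np.float64(0.6195980325836722), np.float64(0.6123385164672088)]
baseFR [ 0.4501 -0.1405  0.0136] [np.float64(0.03807606261834064), np.float64(0.03929214232190871)]
[ 0.5827 -0.0219 -0.2491  0.029 ] 11.304992768688054 0 [[ 0.0221 -4.5669]
 [-0.509   2.8468]
 [ 0.3007 -0.0445]
 [-0.6668 -0.1866]
 [ 3.8382 -0.473 ]
 [-1.8176  1.5664]
 [-0.2627  0.6377]
 [ 0.0235  0.0067]] [[ 0.6226  0.1176  0.3326]
 [ 0.5511 -0.1635  0.3326]
 [ 0.565   0.0404  0.2063]
 [ 0.5374 -0.0682  0.2063]]
```

```bash
cat >> h.py <<'E'
DECK=[.5827,-.0219,-.2491]
def target(out,d=.029,flip=1,dx=0,dy=0):
    """TCP such that grasp point is 'out' m beyond bar centre"""
    Rm,t=deckT(*DECK);X,Y,Z=Rm@HX,Rm@HY,Rm@HZ
    bar=t+np.array([0,0,.15])+Z*(.036+d)+X*dx+Y*dy
    return bar+Z*(.054+out), np.c_[flip*X,-Z,flip*Y]
def togo(out,**k):
    s=state();p,Rt=target(out,**k);rv=R.from_matrix(Rt@q2R(s["tool_rot"]).T).as_rotvec()
    return rv,p-s["tool_pos"],s
def show(out,**k):
    rv,dp,s=togo(out,**k)
    print("turn deg",np.rad2deg(rv),"rows units",np.rad2deg(rv)/4,"| shift mm",dp*1e3,"units",dp/.04,"| F",s["contact_force"],"t",s["time"],"w",s["gripper_width"],"j",s["joint_pos"])
E
python3 - <<'E'
from h import *
print(q2R(state()["tool_rot"]))
Rm=deckT(*DECK)[0];print("HX,HY,HZ",Rm@HX,Rm@HY,Rm@HZ)
for fl in(1,-1):
    print(fl,target(.12,flip=fl)); show(.12,flip=fl)
E
```

```text
[[ 0.3735 -0.0009 -0.9276]
 [ 0.9276 -0.0017  0.3735]
 [-0.0019 -1.      0.0002]]
HX,HY,HZ [ 0.8393 -0.2135  0.5   ] [0.2465 0.9691 0.    ] [-0.4846  0.1233  0.866 ]
1 (array([0.4669, 0.0076, 0.357 ]), array([[ 0.8393,  0.4846,  0.2465],
       [-0.2135, -0.1233,  0.9691],
       [ 0.5   , -0.866 ,  0.    ]]))
turn deg [ 14.8291 -29.2655 -80.302 ] rows units [  3.7073  -7.3164 -20.0755] | shift mm [ 233.6563 -571.8207   54.2176] units [  5.8414 -14.2955   1.3554] | F [-0.0954  0.4289 -0.1906] t 0.1 w 1.0005787166132951 j [ 1.069   0.0533  1.6142  0.      1.476  -0.119 ]
-1 (array([0.4669, 0.0076, 0.357 ]), array([[-0.8393,  0.4846, -0.2465],
       [ 0.2135, -0.1233, -0.9691],
       [-0.5   , -0.866 , -0.    ]]))
turn deg [-30.0996 -15.2864  95.2026] rows units [-7.5249 -3.8216 23.8007] | shift mm [ 233.6563 -571.8207   54.2176] units [  5.8414 -14.2955   1.3554] | F [-0.0954  0.4289 -0.1906] t 0.1 w 1.0005787166132951 j [ 1.069   0.0533  1.6142  0.      1.476  -0.119 ]
```

Call:
carry_out --rows '[[[0.175, -0.35, -0.95, 0.28, -0.68, 0.15, 45], [0.175, -0.35, -0.95, 0.28, -0.68, 0.15, 45], [0.175, -0.35, -0.95, 0.28, -0.68, 0.15, 45], [0.175, -0.35, -0.95, 0.28, -0.68, 0.15, 45], [0.175, -0.35, -0.95, 0.28, -0.68, 0.15, 45]]]'

```text
time: 0.6
tool_pos: [0.2896, 0.4425, 0.3335]
tool_rot: [-0.636, 0.649, 0.34, -0.244]
contact_force: [0.3, -0.3, 0.6]
gripper_width: 0.525
```

Call:
carry_out --rows '[[[0.175, -0.35, -0.95, 0.28, -0.68, 0.15, 45], [0.175, -0.35, -0.95, 0.28, -0.68, 0.15, 45], [0.175, -0.35, -0.95, 0.28, -0.68, 0.15, 45], [0.175, -0.35, -0.95, 0.28, -0.68, 0.15, 45], [0.175, -0.35, -0.95, 0.28, -0.68, 0.15, 45]]]'

```text
time: 1.1
tool_pos: [0.3455, 0.3065, 0.3636]
tool_rot: [-0.665, 0.69, 0.273, -0.086]
contact_force: [0.7, 0.3, 0.3]
gripper_width: 0.527
```

Call:
carry_out --rows '[[[0.175, -0.35, -0.95, 0.28, -0.68, 0.1, 45], [0.175, -0.35, -0.95, 0.28, -0.68, 0.1, 45], [0.175, -0.35, -0.95, 0.28, -0.68, 0.1, 45], [0.175, -0.35, -0.95, 0.28, -0.68, 0.1, 45], [0.175, -0.35, -0.95, 0.28, -0.68, 0.1, 45]]]'

```text
time: 1.6
tool_pos: [0.4015, 0.1706, 0.3835]
tool_rot: [-0.673, 0.709, 0.198, 0.076]
contact_force: [0.0, -0.7, -1.1]
gripper_width: 0.526
```

```bash
python3 -c "
from h import *
show(.12)"
```

```text
turn deg [  4.4494  -8.2105 -23.1012] rows units [ 1.1124 -2.0526 -5.7753] | shift mm [  65.4113 -163.0227  -26.5553] units [ 1.6353 -4.0756 -0.6639] | F [ 0.0437 -0.7493 -1.1244] t 1.6 w 0.5256682936101834 j [ 0.2909 -0.652   2.0709 -0.1288  1.3509  0.1183]
```

Call:
carry_out --rows '[[[0.185, -0.34, -0.96, 0.27, -0.68, -0.11, 45], [0.185, -0.34, -0.96, 0.27, -0.68, -0.11, 45], [0.185, -0.34, -0.96, 0.27, -0.68, -0.11, 45], [0.185, -0.34, -0.96, 0.27, -0.68, -0.11, 45], [0.185, -0.34, -0.96, 0.27, -0.68, -0.11, 45]]]'

```text
time: 2.1
tool_pos: [0.4554, 0.0346, 0.3612]
tool_rot: [-0.66, 0.704, 0.114, 0.235]
contact_force: [1.1, -0.2, 0.0]
gripper_width: 0.526
```

Call:
carry_out --rows '[[[0.185, -0.34, -0.96, 0.27, -0.68, -0.11, 45], [0, 0, 0, 0, 0, 0, 45]]]'

```text
time: 2.3
tool_pos: [0.4661, 0.0063, 0.3555]
tool_rot: [-0.655, 0.701, 0.095, 0.265]
contact_force: [-0.7, -0.3, 0.1]
gripper_width: 0.53
```

```bash
python3 -c "
from h import *
show(.12)
for n in ('scene','side','wrist'):
    cv2.imwrite(f'pics/{n}1.png',grab_frame(n))
s=state();C=cam('wrist',s)
# predictions for the handle bar ends
Rm,t=deckT(*DECK);b=t+np.array([0,0,.15])+Rm@HZ*.065
for y in(.058,0,-.058):print(proj(C,b+Rm@HY*y))
"
```

```text
turn deg [ 0.0392 -0.2436  0.0577] rows units [ 0.0098 -0.0609  0.0144] | shift mm [0.8034 1.2131 1.4393] units [0.0201 0.0303 0.036 ] | F [-0.7402 -0.2637  0.131 ] t 2.3 w 0.5300191254872155 j [-0.1157 -0.6419  2.1291 -0.0749  1.14    0.1473]
[[280.4304 128.4414]]
[[280.0902 203.4336]]
[[279.7949 268.5217]]
```

View pics/wrist1.png

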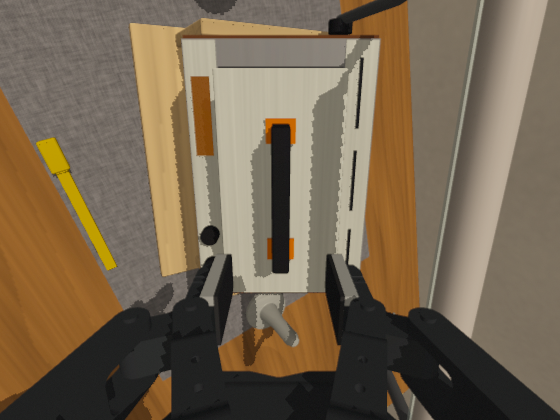

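View pics/side1.png

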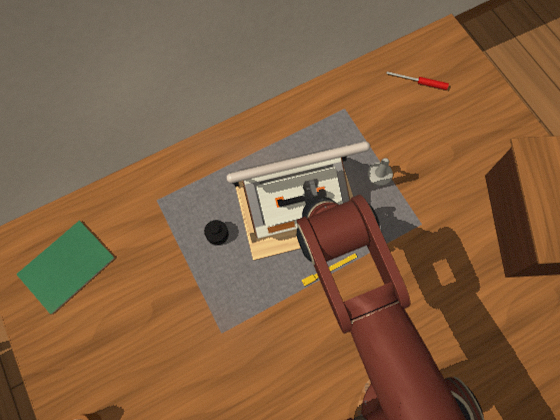

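The wrist picture shows the bar from (281,125) to (281,273), parallel to the jaws and centred at column 281, where I predicted 280. Both fingers straddle it. Next I'll work out the depth and lateral offset from the bar's ends.

```bash
python3 -c "
from h import *
from scipy.optimize import least_squares
C=cam('wrist');Rm,t=deckT(*DECK)
def f(q):
    b=t+np.array([0,0,.15])+Rm@(HZ*(.036+q[0]+.006)+HX*q[1])
    P=np.array([b+Rm@HY*(q[2]+.058),b+Rm@HY*(q[2]-.058)])
    return (proj(C,P)-[[281,125],[281,273]]).ravel()
r=least_squares(f,[.029,0,0]);print(r.x,r.fun)
show(0)"
cd pics; python3 -c "
import cv2
a=cv2.imread('wrist1.png')[100:290,200:360];cv2.imwrite('w1c.png',cv2.resize(a,None,fx=3,fy=3,interpolation=cv2.INTER_CUBIC))"
```

```text
[0.0365 0.0006 0.0037] [ 0.3701  0.002  -0.4299 -0.0023]
turn deg [ 0.0156 -0.1142 -0.2384] rows units [ 0.0039 -0.0285 -0.0596] | shift mm [  59.0024  -16.0616 -104.2218] units [ 1.4751 -0.4015 -2.6055] | F [-0.0335 -0.2344 -0.1781] t 2.45 w 0.5286642897101335 j [-0.1107 -0.6436  2.1275 -0.0741  1.1409  0.1471]
```

View pics/w1c.png

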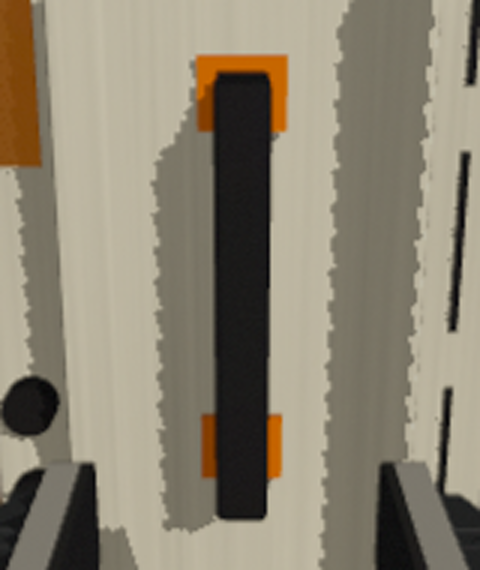

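Call:
carry_out --rows '[[[0, 0, 0, 0.2, -0.04, -0.35, 45], [0, 0, 0, 0.2, -0.04, -0.35, 45], [0, 0, 0, 0.2, -0.04, -0.35, 45], [0, 0, 0, 0.2, -0.04, -0.35, 45], [0, 0, 0, 0.15, -0.03, -0.25, 45]]]'

```text
time: 2.95
tool_pos: [0.5043, 0.0021, 0.2907]
tool_rot: [-0.656, 0.701, 0.098, 0.264]
contact_force: [-0.4, -1.3, -0.1]
gripper_width: 0.531
```

Call:
carry_out --rows '[[[0, 0, 0, 0.15, -0.03, -0.25, 45], [0, 0, 0, 0.12, -0.03, -0.2, 45], [0, 0, 0, 0.12, -0.03, -0.2, 45], [0, 0, 0, 0.12, -0.03, -0.2, 45], [0, 0, 0, 0, 0, 0, 45]]]'

```text
time: 3.45
tool_pos: [0.5245, -0.004, 0.2559]
tool_rot: [-0.656, 0.701, 0.097, 0.264]
contact_force: [-0.2, 0.7, 0.0]
gripper_width: 0.527
```

```bash
python3 -c "
from h import *
show(0,d=.033,dx=.0006,dy=.0037)
cv2.imwrite('pics/wrist2.png',grab_frame('wrist'))"
```

```text
turn deg [ 0.0133 -0.2227 -0.1976] rows units [ 0.0033 -0.0557 -0.0494] | shift mm [0.0254 0.6729 0.949 ] units [0.0006 0.0168 0.0237] | F [-0.1796  0.7404  0.0482] t 3.45 w 0.5271072066062182 j [-0.1254 -0.4022  2.1386 -0.0781  0.89    0.1532]
```

View pics/wrist2.png

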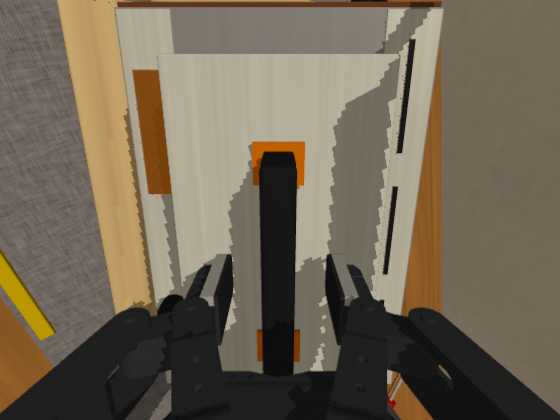

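The bar at column 278 sits midway between the fingers (about 232 and 328), between the posts. Closing now.

Call:
carry_out --rows '[[[0, 0, 0, 0, 0, 0, 25], [0, 0, 0, 0, 0, 0, 18], [0, 0, 0, 0, 0, 0, 10], [0, 0, 0, 0, 0, 0, 8], [0, 0, 0, 0, 0, 0, 8]]]'

```text
time: 4.0
tool_pos: [0.5238, -0.0036, 0.2566]
tool_rot: [-0.656, 0.701, 0.097, 0.264]
contact_force: [-5.0, 1.8, -1.3]
gripper_width: 0.148
```

```bash
python3 -c "
from h import *
show(0,d=.033,dx=.0006,dy=.0037)
cv2.imwrite('pics/wrist3.png',grab_frame('wrist'))"
```

```text
turn deg [ 0.0031 -0.2263 -0.2102] rows units [ 0.0008 -0.0566 -0.0525] | shift mm [0.6666 0.3553 0.2567] units [0.0167 0.0089 0.0064] | F [-4.9837  1.8017 -1.3254] t 4.0 w 0.14830997906150586 j [-0.1249 -0.4048  2.1393 -0.0779  0.8921  0.1532]
```

View pics/wrist3.png

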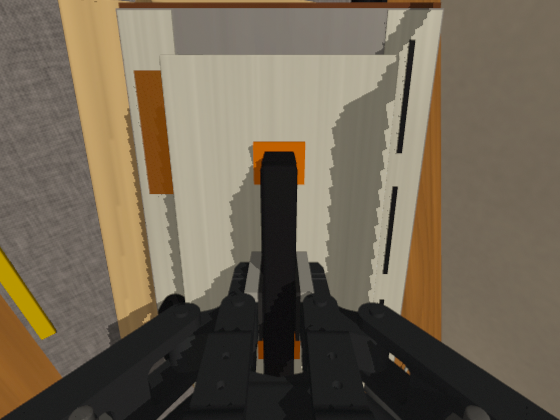

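Call:
carry_out --rows '[[[0, 0, 0, -0.024, 0.006, 0.043, 8], [0, 0, 0, -0.024, 0.006, 0.043, 8], [0, 0, 0, -0.024, 0.006, 0.043, 8], [0, 0, 0, -0.024, 0.006, 0.043, 8]]]'

```text
time: 4.45
tool_pos: [0.5201, -0.0027, 0.2632]
tool_rot: [-0.656, 0.701, 0.097, 0.264]
contact_force: [0.3, 1.2, -8.8]
gripper_width: 0.15
```

```bash
cat > f.py <<'E'
from h import *
Rm,t=deckT(*DECK)
s=state();p0=np.array([.5238,-.0036,.2566])
D=s["tool_pos"]-p0;F=s["contact_force"];A=np.c_[Rm@HX,Rm@HY,Rm@HZ]
print("t",s["time"],"disp mm x,y,z",1e3*D@A,"F xyz",F@A,"w",s["gripper_width"])
E
python3 f.py
```

```text
t 4.45 disp mm x,y,z [ 0.0227 -0.0621  7.6009] F xyz [-4.4197  1.2712 -7.6208] w 0.15041437228100285
```

Call:
carry_out --rows '[[[0, 0, 0, -0.012, 0.003, 0.0215, 8], [0, 0, 0, -0.012, 0.003, 0.0215, 8], [0, 0, 0, -0.012, 0.003, 0.0215, 8]]]'

```text
time: 4.75
tool_pos: [0.5187, -0.0024, 0.2659]
tool_rot: [-0.656, 0.701, 0.097, 0.264]
contact_force: [-2.9, 2.3, -9.4]
gripper_width: 0.151
```

```bash
python3 f.py
```

```text
t 4.75 disp mm x,y,z [ 0.1019 -0.068  10.7093] F xyz [-7.6482  1.5311 -6.4162] w 0.1510004824687183
```

Call:
carry_out --rows '[[[0, 0, 0, -0.012, 0.003, 0.0215, 8], [0, 0, 0, -0.012, 0.003, 0.0215, 8], [0, 0, 0, -0.012, 0.003, 0.0215, 8]]]'

```text
time: 5.05
tool_pos: [0.5172, -0.002, 0.2685]
tool_rot: [-0.656, 0.701, 0.097, 0.264]
contact_force: [-4.5, 1.8, -10.7]
gripper_width: 0.151
```

```bash
python3 f.py
```

```text
t 5.05 disp mm x,y,z [ 0.1309 -0.0768 13.7221] F xyz [-9.4916  0.61   -6.8371] w 0.1510661754594586
```

Call:
carry_out --rows '[[[0, 0, 0, -0.021, 0.005, 0.0165, 8], [0, 0, 0, -0.021, 0.005, 0.0165, 8], [0, 0, 0, -0.012, 0.003, 0.0215, 8]]]'

```text
time: 5.35
tool_pos: [0.5155, -0.0016, 0.2715]
tool_rot: [-0.655, 0.701, 0.097, 0.264]
contact_force: [-5.2, 1.9, -10.2]
gripper_width: 0.148
```

```bash
python3 f.py
```

```text
t 5.35 disp mm x,y,z [ 0.0186 -0.0976 17.1547] F xyz [-9.8446  0.5372 -6.0428] w 0.14759889424533396
```

Call:
carry_out --rows '[[[0, 0, 0, -0.021, 0.005, 0.0165, 8], [0, 0, 0, -0.021, 0.005, 0.0165, 8], [0, 0, 0, -0.012, 0.003, 0.0215, 8]]]'

```text
time: 5.65
tool_pos: [0.5137, -0.0011, 0.2743]
tool_rot: [-0.655, 0.701, 0.098, 0.265]
contact_force: [-2.9, 2.2, -10.2]
gripper_width: 0.149
```

```bash
python3 f.py
```

```text
t 5.65 disp mm x,y,z [-0.1162 -0.1066 20.5418] F xyz [-8.0295  1.4584 -7.1904] w 0.14940279708112397
```

Call:
carry_out --rows '[[[0, 0, 0, -0.018, 0.005, 0.018, 8], [0, 0, 0, -0.018, 0.005, 0.018, 8], [0, 0, 0, -0.012, 0.003, 0.0215, 8]]]'

```text
time: 5.95
tool_pos: [0.5121, -0.0007, 0.2771]
tool_rot: [-0.655, 0.701, 0.098, 0.265]
contact_force: [-1.2, 1.7, -9.3]
gripper_width: 0.148
```

```bash
python3 f.py
```

```text
t 5.95 disp mm x,y,z [-0.2035 -0.1092 23.7723] F xyz [-6.0406  1.3478 -7.2117] w 0.14810277473728653
```

Call:
carry_out --rows '[[[0, 0, 0, -0.012, 0.003, 0.0215, 8], [0, 0, 0, -0.012, 0.003, 0.0215, 8], [0, 0, 0, -0.012, 0.003, 0.0215, 8]]]'

```text
time: 6.25
tool_pos: [0.5108, -0.0004, 0.2791]
tool_rot: [-0.655, 0.7, 0.099, 0.266]
contact_force: [6.5, 0.8, -13.3]
gripper_width: 0.144
```

```bash
python3 f.py
```

```text
t 6.25 disp mm x,y,z [-0.3536 -0.1094 26.1755] F xyz [ -1.3398   2.3575 -14.6308] w 0.14440167266697843
```

The pull has gone from 7 N to 14.6 N and the motion has stopped following the command, so the drawer is at its stop. Holding.

Call:
carry_out --rows '[[[0, 0, 0, 0, 0, 0, 8]]]'

```text
time: 6.35
tool_pos: [0.5108, -0.0004, 0.279]
tool_rot: [-0.655, 0.7, 0.099, 0.266]
contact_force: [7.1, 0.7, -12.9]
gripper_width: 0.15
```

```bash
python3 f.py
```

```text
t 6.35 disp mm x,y,z [-0.3704 -0.1062 26.0732] F xyz [ -0.5707   2.4178 -14.5112] w 0.14983500607634925
```

Call:
carry_out --rows '[[[0, 0, 0, 0, 0, 0, 8]]]'

```text
time: 6.45
tool_pos: [0.5109, -0.0004, 0.279]
tool_rot: [-0.655, 0.7, 0.099, 0.266]
contact_force: [7.0, -0.2, -12.8]
gripper_width: 0.149
```

```bash
python3 f.py
```

```text
t 6.45 disp mm x,y,z [-0.3392 -0.1071 26.0386] F xyz [ -0.492    1.5652 -14.4388] w 0.14905231016274623
```

Call:
carry_out --rows '[[[0, 0, 0, 0, 0, 0, 8], [0, 0, 0, 0, 0, 0, 8], [0, 0, 0, 0, 0, 0, 8], [0, 0, 0, 0, 0, 0, 8], [0, 0, 0, 0, 0, 0, 8]]]'

```text
time: 6.95
tool_pos: [0.5109, -0.0004, 0.279]
tool_rot: [-0.655, 0.7, 0.099, 0.266]
contact_force: [6.9, -1.0, -13.9]
gripper_width: 0.151
```

```bash
python3 f.py; python3 -c "
from h import *
cv2.imwrite('pics/wrist4.png',grab_frame('wrist'))"
```

```text
t 6.95 disp mm x,y,z [-0.3205 -0.1177 26.0446] F xyz [ -0.9842   0.7361 -15.4676] w 0.1506501754079266
```

Call:
carry_out --rows '[[[0, 0, 0, 0, 0, 0, 8], [0, 0, 0, 0, 0, 0, 8], [0, 0, 0, 0, 0, 0, 8], [0, 0, 0, 0, 0, 0, 8], [0, 0, 0, 0, 0, 0, 8]]]'

```text
time: 7.5
tool_pos: [0.5109, -0.0004, 0.279]
tool_rot: [-0.655, 0.7, 0.099, 0.266]
contact_force: [7.1, 0.1, -13.1]
gripper_width: 0.148
```

```bash
python3 f.py
```

```text
t 7.5 disp mm x,y,z [-0.3264 -0.1079 26.0374] F xyz [ -0.6353   1.8342 -14.7644] w 0.14804736500722596
```

View pics/wrist4.png

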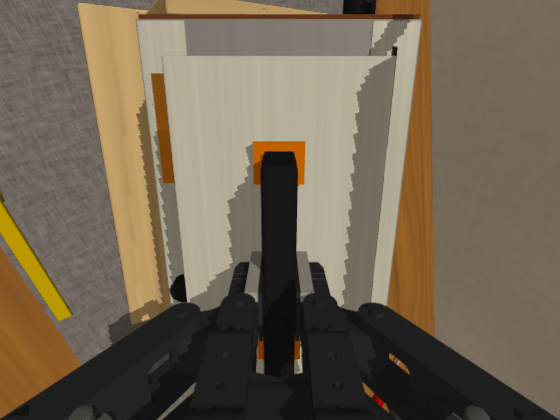

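The bar sits in the same place in the grip, (279,155) downwards, so nothing slipped. The pull stayed at 14.4–15.5 N for over 1.2 s. Now I'll push it home.

Call:
carry_out --rows '[[[0, 0, 0, 0.025, -0.006, -0.043, 8], [0, 0, 0, 0.025, -0.006, -0.043, 8], [0, 0, 0, 0.05, -0.0125, -0.086, 8], [0, 0, 0, 0.05, -0.0125, -0.086, 8], [0, 0, 0, 0.05, -0.0125, -0.086, 8]]]'

```text
time: 8.0
tool_pos: [0.5183, -0.0022, 0.2662]
tool_rot: [-0.655, 0.701, 0.098, 0.265]
contact_force: [-7.6, 2.6, -2.5]
gripper_width: 0.147
```

```bash
python3 f.py
```

```text
t 8.0 disp mm x,y,z [-0.0728 -0.0335 11.1399] F xyz [-8.1902  0.673   1.8062] w 0.14711481541041208
```

Call:
carry_out --rows '[[[0, 0, 0, 0.05, -0.0125, -0.086, 8], [0, 0, 0, 0.05, -0.0125, -0.086, 8], [0, 0, 0, 0.05, -0.0125, -0.086, 8], [0, 0, 0, 0.05, -0.0125, -0.086, 8], [0, 0, 0, 0.025, -0.006, -0.043, 8]]]'

```text
time: 8.5
tool_pos: [0.5273, -0.0045, 0.2504]
tool_rot: [-0.655, 0.701, 0.098, 0.265]
contact_force: [-7.7, 1.7, -2.6]
gripper_width: 0.148
```

```bash
python3 f.py
```

```text
t 8.5 disp mm x,y,z [-0.0184 -0.0196 -7.1942] F xyz [-8.1471 -0.2262  1.7508] w 0.148177593492949
```

Call:
carry_out --rows '[[[0, 0, 0, 0.025, -0.006, -0.043, 8], [0, 0, 0, 0.025, -0.006, -0.043, 8], [0, 0, 0, 0.025, -0.006, -0.043, 8], [0, 0, 0, 0.025, -0.006, -0.043, 8], [0, 0, 0, 0.025, -0.006, -0.043, 8]]]'

```text
time: 9.0
tool_pos: [0.5321, -0.0057, 0.2418]
tool_rot: [-0.655, 0.701, 0.097, 0.264]
contact_force: [-10.2, 1.4, 0.1]
gripper_width: 0.149
```

```bash
python3 f.py
```

```text
t 9.0 disp mm x,y,z [  0.0203   0.0089 -17.1237] F xyz [-8.7753 -1.143   5.2091] w 0.14885457482718767
```

Call:
carry_out --rows '[[[0, 0, 0, 0.025, -0.006, -0.043, 8], [0, 0, 0, 0.025, -0.006, -0.043, 8], [0, 0, 0, 0.025, -0.006, -0.043, 8]]]'

```text
time: 9.3
tool_pos: [0.535, -0.0064, 0.2367]
tool_rot: [-0.655, 0.701, 0.097, 0.264]
contact_force: [-10.9, 0.9, -2.1]
gripper_width: 0.154
```

```bash
python3 f.py
```

```text
t 9.3 disp mm x,y,z [  0.0187   0.027  -22.9707] F xyz [-10.4161  -1.7951   3.535 ] w 0.15360198988989596
```

Call:
carry_out --rows '[[[0, 0, 0, 0.019, -0.005, -0.0465, 8], [0, 0, 0, 0.019, -0.005, -0.0465, 8], [0, 0, 0, 0.019, -0.005, -0.0465, 8]]]'

```text
time: 9.6
tool_pos: [0.5379, -0.0072, 0.2312]
tool_rot: [-0.655, 0.701, 0.098, 0.265]
contact_force: [-2.5, 1.1, -6.8]
gripper_width: 0.154
```

```bash
python3 f.py
```

```text
t 9.6 disp mm x,y,z [ -0.162    0.0243 -29.2745] F xyz [-5.7259  0.4485 -4.5166] w 0.15394075025839646
```

Call:
carry_out --rows '[[[0, 0, 0, 0.012, -0.003, -0.0215, 8], [0, 0, 0, 0.012, -0.003, -0.0215, 8], [0, 0, 0, 0.012, -0.003, -0.0215, 8]]]'

```text
time: 9.9
tool_pos: [0.5394, -0.0075, 0.2284]
tool_rot: [-0.655, 0.701, 0.098, 0.265]
contact_force: [-3.0, 0.7, -3.0]
gripper_width: 0.148
```

```bash
python3 f.py
```

```text
t 9.9 disp mm x,y,z [ -0.1771   0.0615 -32.4863] F xyz [-4.1158 -0.032  -1.0362] w 0.14833858045169052
```

Call:
carry_out --rows '[[[0, 0, 0, 0.012, -0.003, -0.0215, 8], [0, 0, 0, 0.012, -0.003, -0.0215, 8]]]'

```text
time: 10.1
tool_pos: [0.5401, -0.0076, 0.2276]
tool_rot: [-0.655, 0.701, 0.098, 0.265]
contact_force: [-19.5, 3.2, 11.3]
gripper_width: 0.151
```

```bash
python3 f.py
```

```text
t 10.1 disp mm x,y,z [  0.007    0.093  -33.5081] F xyz [-11.421   -1.7438  19.6482] w 0.15085699505589933
```

Pushing now meets a hard stop at −33.5 mm, so the drawer is home; it started about 33.5 mm out. I'll take the load off, then open.

Call:
carry_out --rows '[[[0, 0, 0, -0.014, 0.004, 0.012, 8], [0, 0, 0, 0, 0, 0, 8]]]'

```text
time: 10.3
tool_pos: [0.5398, -0.0076, 0.2277]
tool_rot: [-0.655, 0.701, 0.098, 0.265]
contact_force: [-6.7, -0.3, 1.4]
gripper_width: 0.152
```

```bash
python3 f.py
```

```text
t 10.3 disp mm x,y,z [ -0.2126   0.0717 -33.2996] F xyz [-4.8847 -1.9171  4.4923] w 0.15240010021201938
```

Call:
carry_out --rows '[[[0, 0, 0, 0, 0, 0, 20], [0, 0, 0, 0, 0, 0, 30], [0, 0, 0, 0, 0, 0, 45], [0, 0, 0, 0, 0, 0, 45], [0, 0, 0, 0, 0, 0, 45]]]'

```text
time: 10.8
tool_pos: [0.5397, -0.0075, 0.2268]
tool_rot: [-0.655, 0.701, 0.098, 0.265]
contact_force: [-0.6, -0.6, -0.6]
gripper_width: 0.525
```

```bash
python3 f.py;python3 -c "
from h import *
cv2.imwrite('pics/wrist5.png',grab_frame('wrist'))"
```

```text
t 10.8 disp mm x,y,z [ -0.7537   0.1763 -33.9463] F xyz [-0.6799 -0.7599 -0.3369] w 0.5245948847195345
```

View pics/wrist5.png

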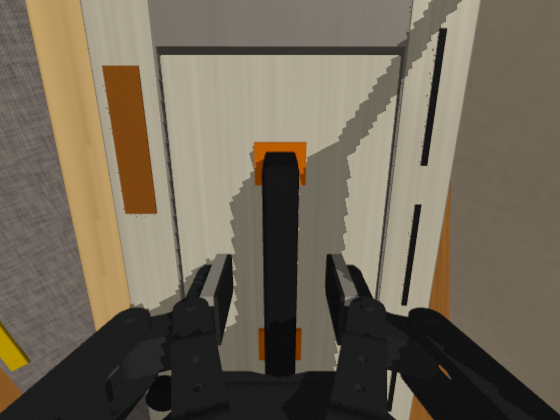

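The drawer front is now almost flush and the fingers are clear of the bar (column 281, fingers at 232 and 328). Retreating straight out.

Call:
carry_out --rows '[[[0, 0, 0, -0.1, 0.025, 0.17, 45], [0, 0, 0, -0.15, 0.04, 0.26, 45], [0, 0, 0, -0.2, 0.05, 0.35, 45], [0, 0, 0, -0.2, 0.05, 0.35, 45], [0, 0, 0, -0.2, 0.05, 0.35, 45]]]'

```text
time: 11.35
tool_pos: [0.5048, 0.0014, 0.2873]
tool_rot: [-0.655, 0.7, 0.098, 0.265]
contact_force: [0.3, -0.1, -0.2]
gripper_width: 0.528
```

Call:
carry_out --rows '[[[0, 0, 0, -0.25, 0.05, 0.35, 45], [0, 0, 0, -0.3, 0.05, 0.35, 45], [0, 0, 0, -0.3, 0.05, 0.3, 45], [0, 0, 0, -0.3, 0.05, 0.2, 45], [0, 0, 0, 0, 0, 0, 45]]]'

```text
time: 11.85
tool_pos: [0.459, 0.0094, 0.3367]
tool_rot: [-0.655, 0.7, 0.1, 0.267]
contact_force: [-0.0, -0.3, -0.8]
gripper_width: 0.529
```

```bash
python3 f.py;python3 -c "
from h import *
for n in ('wrist','side','scene'): cv2.imwrite('pics/%s6.png'%n,grab_frame(n))
a=np.hstack([cv2.imread('pics/side6.png')[100:310,150:430],cv2.imread('pics/scene6.png')[70:280,150:430]]);cv2.imwrite('pics/c6.png',cv2.resize(a,(800,300)))"
```

```text
t 11.85 disp mm x,y,z [-17.1379  -3.3593 102.3924] F xyz [-0.3683 -0.2705 -0.7118] w 0.5289979867289439
```

View pics/wrist6.png

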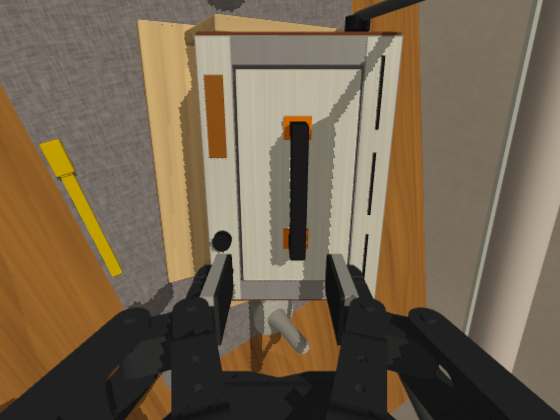

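View pics/c6.png

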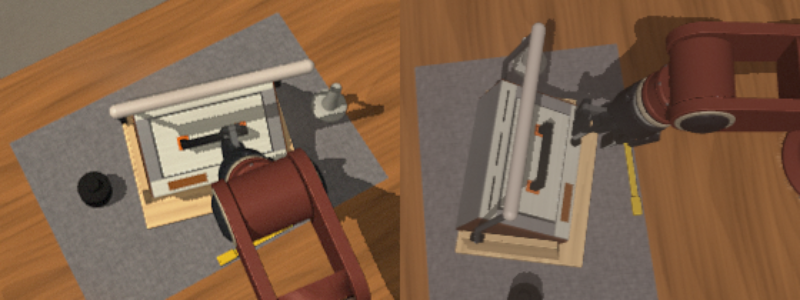

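```bash
python3 -c "
from h import *
from scipy.optimize import least_squares
C=cam('wrist');Rm,t=deckT(*DECK)
def f(q):
    b=t+np.array([0,0,.15])+Rm@(HZ*(.036+q[0]+.006)+HX*q[1])
    P=np.array([b+Rm@HY*(q[2]+.058),b+Rm@HY*(q[2]-.058)])
    return (proj(C,P)-[[300,122],[298,260]]).ravel()
r=least_squares(f,[.0,0,0]);print(r.x,r.fun)"
```

```text
[-0.0018 -0.0022  0.0027] [ 0.5472  0.0126 -0.6285 -0.0145]
```

```bash
python3 -c "
from plant import *
print(job_done(), state()['time'])"
```

```text
the job is handed in; nothing more can be done
the job is handed in; nothing more can be done
```

The handle held. I took it, drew the drawer out to its stop and kept a pull on it there for about 1.2 s. The force readings in that time were 14.4–15.5 N. I then pushed the drawer home at about 40 mm/s or slower, let go, backed off and handed the job in at about 12 s.

- **Stop:** the pull rose from the 7 N needed to slide the drawer to 14.6 N, and the travel ended. That puts the stop about 56 mm out. The bar did not slip in the grip.
- **Peak force:** the highest pull I read was 15.5 N, well under the 22 N limit. I read the force only between moves, not throughout.
- **Catch:** I felt the extra resistance, then the catch drawing the drawer in, then a hard end at home. At that end the push reached about 20 N before I eased it off.
- **After release:** forces read about zero. The last wrist picture shows the front almost flush; measured from it, the drawer is −1.8 mm out. That reading is only good to a few mm (the same method was 3 mm off earlier), so I rely more on the hard end and the flush front.
- **Surroundings:** I saw no sign of contact with the light bar, and the roller, spindle and stick look unmoved in the last pictures.
- **Disagreement:** a sideways force of up to about 11 N on the gripper showed that my slide direction was slightly off. I eased it partly on the way.

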